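# Seat the bayonet lid on the powder tank and hold it down

## Robot

A 7-joint arm with a two-finger parallel gripper is mounted at the origin on the work surface. World frame = base frame: x ahead of the robot, y to its left, z up, the work surface at z = 0. Lengths are in m, angles in rad, forces in N, time in s.
With the tool pointing down it reaches from about 0.425 to 0.925 m from the base axis. Payload 6.8 kg.
Tool frame: the origin (TCP) lies between the finger pads, 19 mm behind the fingertips; this is the grasp point; z points along the fingers, y is the line along which they close (so a half turn about z gives the same grasp; the last joint's range is limited). The gripper opens to 85 mm and grips with 20 to 120 N. Pads are 22 mm wide; open, the fingers measure 114 mm over their backs; the gripper's body (76 mm by 85 mm) begins 54 mm behind the grasp point. The pads swing forward as they close: fully open they stand 13 mm farther back than shut.
Start: joints at [1.095, 0.477, 0.022, 1.555, -0.011, 1.109, -0.083], TCP at [0.243, -0.63, 0.25] pointing down, gripper open.
Joint ranges: [-2.96, 2.96], [-0.34, 2.1], [-1.41, 1.46], [0.24, 2.44], [-1.37, 4.51], [0.17, 1.92], [-2.96, 2.96]. Speed limits (rad/s): [2.39, 2.39, 3.14, 3.14, 3.14, 3.14, 3.14].

## Interface

Orientations are given as a unit quaternion [w, x, y, z].
In Python, from station import telemetry, viewer, job, search_frame, cut_out gives the robot as it stands. The module is installed in compiled form; this text tells all that it offers.
- The arm moves only by the shell command python3 -m crank 'ROWS' [FORCE]. ROWS is JSON, a list of rows, each an object with "delta_rot": the turn, a rotation vector about the tool's x, y, z in degrees, a list of three; "xyz": the shift along the tool's x, y, z in m, a list of three; "fingers": the gripper command: -1 is fully open, 1 is shut, values between are in proportion. In form: [{"delta_rot": [ax, ay, az], "xyz": [dx, dy, dz], "fingers": fingers}, ...]. A call has 1 to 10 rows; each row is the pose to reach, as a shift and turn from the pose commanded when the call began, along the tool's axes at that moment; what a row does not reach only later rows make up. A row lasts 1/10 s, in which the tool goes at most 50 mm and 8.59 degrees, less where a joint would pass 70% of its speed; a pose out of reach is approached as far as the arm can. A call with a gripper value outside its range is refused whole. The fingers move at their own pace and stop on an object; FORCE is the grip in N (left out, the last holds). Time passes only in rows, so rows that repeat a pose let the fingers close. It gives the time, the measured TCP pose, the force, the opening and the grip force at its end, in the units of the state.
- telemetry.get_obs(): the state, without advancing time (a new reading comes with each control period).
- viewer.read_camera(name): name is "scene" or "top"; returns a dict with "img" (480x640x3 uint8, red, green, blue), "fx", "fy", "cx", "cy" (pixels), "origin" and "rotation" of the camera in the world. Camera axes: x right, y up, looking along -z (the intrinsics and any distortion apply to the point x, -y, -z); pixel columns grow to the right and rows downward; lengths in m; the calibration is good to about 2 mm. A picture is of the moment at which its call begins. There is no depth.
- job.hand_in(): hands the job in; it is judged then, once.
Trained networks look in the newest picture that a camera, given by its name, has taken for a name from the list of things; names that differ only in an ending like _2 or _b are one class to them, and where a whole thing is asked for, a point or a joint stands for the part that bears it (a point fixed in the world has none). Each returns a list of dicts, best first, with "score" (0 to 1); they miss things now and then, are a little off and sometimes report something else, mostly with a low value. They report only what shows in the picture. A call takes as long as a camera call. They do not tell look-alikes from the thing itself.
- search_frame(camera, thing): "pixel" ([column, row] in pixels, amid what is visible of it).
- cut_out(camera, thing): "pixels" (480x640 bool, what is visible of it) and "pixel" ([column, row] in pixels, amid what is visible of it).
The state is a dict: "t": time; "q": joint angles; "joint_vel": joint speeds; "joint_torque": joint torques, N m; "eef_pos": TCP position; "tool_rot": TCP orientation; "contact_force": force on the tool from outside, world axes, zero at the start; "torque": the same for the moment, N m; "gripper_width": opening from 0.0 (shut) to 1.0 (fully open); "grasp_force": force on a finger pad.
Only numpy, scipy, OpenCV 4.12 (cv2) and the standard library are available. Lean on these libraries where they do the work, as an engineer would, in place of code of your own. Each camera call takes 0.05 s, during which the arm holds its last target. There are 200 camera calls.

## Task

Close the open powder tank on the blasting unit: pick its lid up off the bench by the wing grip, let its two lugs down through the slots of the tank's neck, push it in against the spring and turn it a quarter turn clockwise, up to the stop. Finish while still holding it there in the gripper, turned home and pressed down flush on the rim, so that I can do up the locking screw. Go gently: the wing grip is a thin moulding, and the rim carries a new seal, so neither squeeze the lid between the fingers nor press it on the neck with more than 50 N, and leave the other things on the bench where they are.

Things in the scene. Friction and masses are not known exactly. Their poses are not given: they have to be found in the camera images.
- lid: The loose lid, standing upright on its foot on the bench, 160 g. Origin: centre of its underside; z up. Aluminium foot 43 mm across (39 at the bottom), z = 0 to 22 mm; aluminium flange 76 mm across, z = 22 to 30 mm; black hollow plastic wing grip, a bar 60 mm long (along x), 20 mm thick (along y), z = 30 to 62 mm. The same either way round
- lug (a point): Middle of one of the lid's two lugs, 25 mm from its axis along its +x, 9 mm above its origin; the other is across the axis (-x): they lie under the ends of the bar. Each is 12 mm wide, reaches 31 mm from the axis and lies between z = 6 and 12 mm of the lid
- grip (a point): Where to take the lid: in the bar, 54 mm above the lid's origin. With the TCP of a downward gripper here, closing across the 20 mm, fingertips 19 mm past the TCP just clear the flange
- seat (a point): On the lid's axis at the underside of its flange, 22 mm above the lid's origin, 32 mm below grip; it meets rim when the lid is flush
- tank: Neck of the open tank: fixed upright aluminium collar on the unit's deck (165 mm above the bench), 76 mm across, 36 mm high, dark inside with a brass stem on a thin bar (along its x) in the middle, a small locking thumbscrew sticking out of its side. Origin: centre of its foot on the deck; z up; x along its two slots
- rim (a point): Centre of the open tank's mouth at rim height, 36 mm above the tank's origin, 201 mm above the bench. The mouth is 47 mm across. Under the 6 mm thick lip the lugs can turn once the flange is less than 4 mm above the rim: only clockwise seen from above, 90 degrees from the slots to a stop, where a 2 mm deep notch in the lip's underside takes them if the lid is let up
- slot (a point): Middle of one of the two slots in the lip, at rim height, 28 mm from the tank's axis along its +x; the other is across the axis (-x). Each is 17 mm wide and open from the mouth out to 33 mm from the axis
- stem (a joint): Brass vent stem in the middle of the open tank's mouth, sprung upward: 0 = up (its top 12 mm below the rim), grows in m as the lid's foot pushes it down, 0.010 with the lid flush. The spring pushes up with 5 N at first contact and 15 N with the lid flush, so the lid lifts 4 to 6 mm off the rim unless it is held down
- tank_shut: The other tank, same neck, already closed with a lid of the same kind, turned home and flush, screw done up, its wing grip reaching 241 mm above the bench: leave it. Origin: centre of its foot on the deck
- unit: The cream blasting unit, fixed, 280 mm deep (x) x 360 mm wide (y) x 165 mm high, sloping panel with gauges towards -x, both tanks side by side on its deck. Origin: centre of its underside
- jar: closed clear plastic jar, 54 mm across, 75 mm high, standing; bystander; origin: centre of its underside
- fossil: ammonite in a flat rock, 92 x 78 x 37 mm, 0.4 kg; bystander; origin: centre of its underside
- squeeze_bottle: white plastic bottle, 60 mm across, 165 mm high, standing; bystander; origin: centre of its underside
- brush: wooden brush, 190 mm long, lying along its x; bystander
- pick: thin steel preparation pick, 140 mm long, 10 mm thick, lying along its x; bystander
Things that resemble listed ones, but are neither listed nor needed, are in the scene too. What is shaped like the lid but orange or yellow is not meant.

How it is judged:
By the outcome, as a careful person would: the job done as asked, in the order asked, and still so for the second after the job is handed in, while the arm keeps its last pose, push and grip.
It also fails if it takes over 56 s, if anything falls off the work surface, if the arm or the gripper's body presses on something with over 40 N, if the wrist force passes 120 N, or if a joint passes its speed limit or range.

## Working session

There is one attempt and no reset: what is moved stays moved. The work goes in short steps, Python scripts to look and compute and a shell command to move; the robot and the scene stay as the last step left them, time stands still between calls to the robot, and variables do not carry over. Pictures are saved under pics/ and viewed, at most 10 in all, crops included, and the job is handed in when it is done.

```bash
mkdir -p pics; cat > h.py <<'E'
import numpy as np, cv2
from station import telemetry, viewer, job, search_frame, cut_out
def ray(c,px):
    d=np.array([(px[0]-c["cx"])/c["fx"],-(px[1]-c["cy"])/c["fy"],-1.])
    return np.array(c["origin"]),np.array(c["rotation"]).reshape(3,3)@d
def onplane(c,px,z):
    o,d=ray(c,px); return o+d*(z-o[2])/d[2]
def proj(c,p):
    v=np.array(c["rotation"]).reshape(3,3).T@(np.array(p)-np.array(c["origin"]))
    return np.array([c["cx"]+c["fx"]*v[0]/-v[2],c["cy"]-c["fy"]*v[1]/-v[2]])
E
python3 - <<'E'
from h import *
for n in("scene","top"):
    c=viewer.read_camera(n); cv2.imwrite(f"pics/{n}0.png",c["img"][:,:,::-1])
    print(n,{k:np.round(v,4).tolist() if k!="img" else 0 for k,v in c.items()})
    for t in("lid","tank","tank_shut","slot","rim","lug","grip","unit","stem"):
        print(t,[(np.round(r["pixel"]).tolist(),round(r["score"],2)) for r in search_frame(n,t)][:5])
o=telemetry.get_obs();print(o)
E
```

```text
scene {'img': 0, 'fx': 611.7249, 'fy': 611.7249, 'cx': 319.054, 'cy': 235.1134, 'origin': [0.9465, -0.7275, 1.2801], 'rotation': [0.9262, 0.2731, 0.0734, 0.2494]}
lid [([166.0, 413.0], 0.97), ([216.0, 264.0], 0.95), ([143.0, 365.0], 0.91), ([287.0, 338.0], 0.79), ([292.0, 247.0], 0.73)]
tank [([351.0, 170.0], 0.77)]
tank_shut [([398.0, 126.0], 0.58)]
slot [([351.0, 170.0], 0.8)]
rim [([350.0, 171.0], 0.73)]
lug [([166.0, 417.0], 0.96), ([143.0, 365.0], 0.95), ([293.0, 339.0], 0.89), ([216.0, 262.0], 0.65), ([292.0, 252.0], 0.55)]
grip [([288.0, 343.0], 0.91), ([216.0, 259.0], 0.87), ([140.0, 366.0], 0.79), ([294.0, 252.0], 0.6), ([168.0, 413.0], 0.59)]
unit [([367.0, 178.0], 0.92)]
stem []
top {'img': 0, 'fx': 451.0936, 'fy': 451.0936, 'cx': 316.9509, 'cy': 244.117, 'origin': [0.3833, -0.1256, 1.1212], 'rotation': [-0.6946, -0.0699, 0.0582, 0.7136]}
lid [([314.0, 276.0], 0.89), ([488.0, 325.0], 0.76), ([394.0, 230.0], 0.72), ([366.0, 338.0], 0.7), ([505.0, 278.0], 0.64)]
tank [([224.0, 245.0], 0.71)]
tank_shut [([359.0, 285.0], 0.67), ([147.0, 230.0], 0.62)]
slot [([224.0, 246.0], 0.
[... 384 characters left out ...]
9827 ,  0.02239905,  1.55539657, -0.01150883,
        1.10929439, -0.08311936]), 'joint_vel': array([ 1.60080080e-03, -3.01837754e-04, -1.88480867e-04,  5.87541473e-04,
       -5.63009657e-04, -9.59736581e-05, -8.41666306e-04]), 'joint_torque': array([ 4.82307532e-04, -5.96328986e+01,  1.60673048e+00, -2.81543899e+01,
        1.26033981e-02,  1.76767702e-03, -1.22635231e-05]), 'eef_pos': array([ 0.24271379, -0.6298746 ,  0.25002095]), 'tool_rot': array([2.00149981e-05, 9.83143123e-01, 1.82837631e-01, 1.70281550e-05]), 'contact_force': array([ 0.03218123, -0.04619333,  0.73239096]), 'torque': array([0.02044641, 0.00272384, 0.00887859]), 'grasp_force': 0.0, 'gripper_width': 0.9997821490649795}
```

View pics/scene0.png

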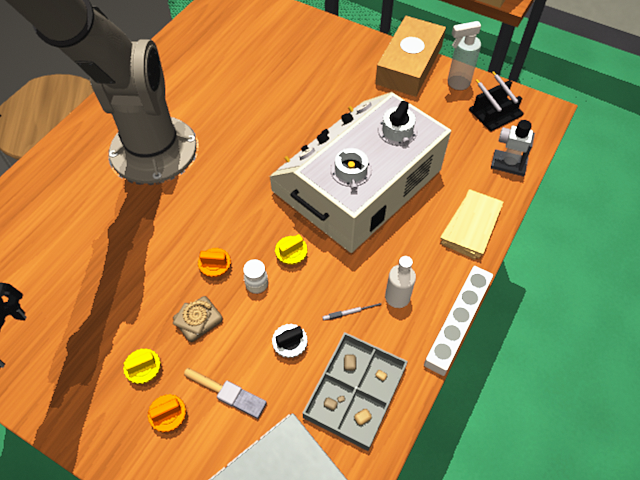

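View pics/top0.png

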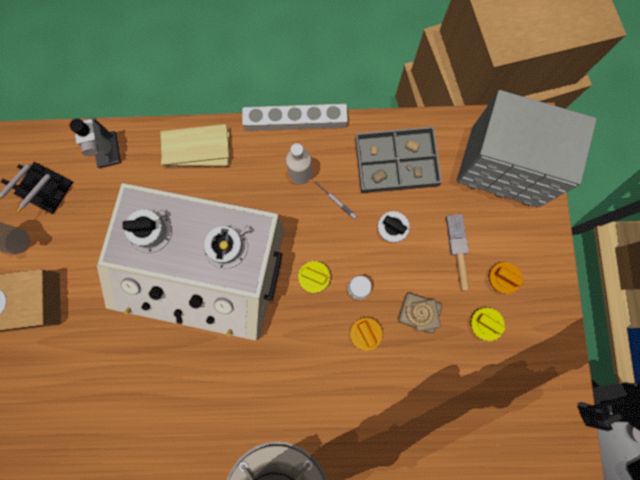

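The black lid is at top (394,228) / scene (289,341), and the open neck at top (224,244) / scene (351,168). Next I zoom in to get their orientation.

```bash
sed -i 's/^import numpy.*/&\nfrom scipy.spatial.transform import Rotation as R\ndef rm(c): q=c["rotation"]; return R.from_quat([q[1],q[2],q[3],q[0]]).as_matrix()/; s/np.array(c\["rotation"\]).reshape(3,3)/rm(c)/' h.py
cat >> h.py <<'E'
def tri(a,pa,b,pb):
    oa,da=ray(a,pa); ob,db=ray(b,pb)
    s=np.linalg.lstsq(np.c_[da,-db],ob-oa,rcond=None)[0]; p,q=oa+s[0]*da,ob+s[1]*db
    return (p+q)/2,np.linalg.norm(p-q)
E
python3 - <<'E'
from h import *
cs={n:viewer.read_camera(n) for n in("scene","top")}
rows=[]
for n,pts in(("scene",((289,341),(351,168))),("top",((394,228),(224,244)))):
    c=cs[n]; r=[]
    for (u,v) in pts:
        k=c["img"][v-30:v+30,u-40:u+40,::-1]; k=cv2.resize(k,(400,300),interpolation=cv2.INTER_CUBIC)
        r.append(k)
    rows.append(np.hstack(r))
    for t in("lid","tank","grip"):
        for m in cut_out(n,t):
            ys,xs=np.nonzero(m["pixels"]); print(n,t,np.round(m["pixel"],1),round(m["score"],2),xs.min(),xs.max(),ys.min(),ys.max())
    print(n, "lid z30",onplane(c,pts[0],.03),"rim",onplane(c,pts[1],.201))
print(tri(cs["scene"],(289,341),cs["top"],(394,228)),tri(cs["scene"],(351,168),cs["top"],(224,244)))
cv2.imwrite("pics/crop1.png",np.vstack(rows))
E
```

```text
scene lid [143.4 366.9] 0.95 124 160 348 383
scene lid [166.3 411.5] 0.79 148 186 394 432
scene lid [287.3 340.9] 0.78 274 306 325 357
scene lid [292.9 247.7] 0.67 276 308 235 265
scene lid [214.9 262.8] 0.64 199 230 249 276
scene tank [351.1 166.8] 0.95 331 372 149 190
scene grip [292.9 251.1] 0.83 276 307 236 264
scene grip [139.6 363.8] 0.78 124 160 349 383
scene grip [289.3 336.8] 0.71 273 306 324 357
scene grip [216.4 260.5] 0.68 199 230 249 277
scene grip [166.3 414.5] 0.6 149 186 395 431
scene lid z30 [ 0.62299014 -0.30068791  0.03      ] rim [0.56858684 0.0677358  0.201     ]
top lid [503.2 279.3] 0.94 489 522 262 294
top lid [394.6 226.8] 0.91 377 408 211 241
top lid [311.1 279.7] 0.84 298 328 262 292
top lid [459.3 246.2] 0.75 446 467 215 290
top lid [365. 336.] 0.61 350 380 319 349
top tank [226.4 243.9] 0.88 203 249 225 268
top tank [145.9 230.5] 0.45 122 171 210 253
top tank [220.8 244.9] 0.4 220 228 242 249
top grip [394.9 227.2] 0.9 378 408 212 241
top grip [503.9 275.8] 0.86 489 522 262 294
top grip [312. 276.] 0.75 298 329 262 292
top grip [361.5 334.1] 0.66 349 381 317 350
top grip [485.  322.7] 0.64 471 504 307 340
top lid z30 [ 0.61861631 -0.30107042  0.03      ] rim [0.55811032 0.08113764 0.201     ]
(array([ 0.62073668, -0.30054111,  0.02603619]), np.float64(0.003438422733723754)) (array([0.56147488, 0.08521943, 0.17875571]), np.float64(0.0024132301242985967))
```

View pics/crop1.png

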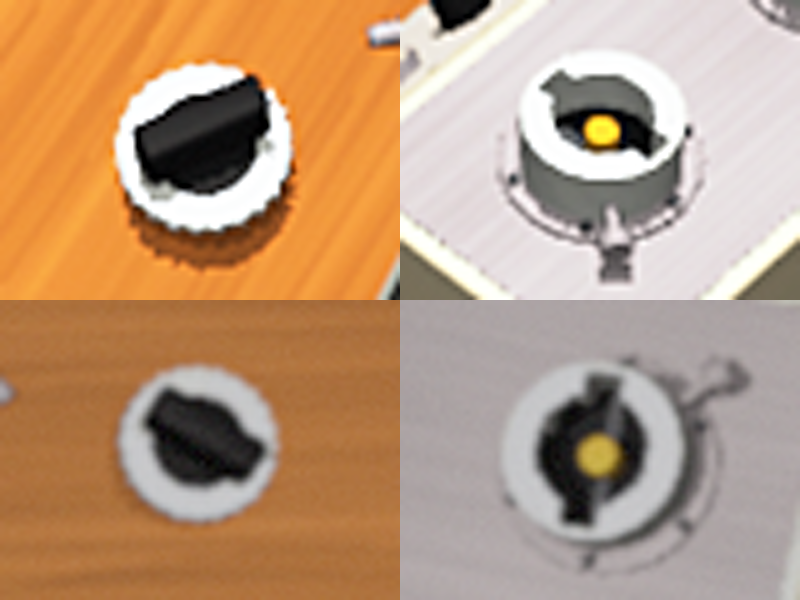

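```bash
cat >> h.py <<'E'
def circ(p,r,yaw=0,n=72):
    a=np.linspace(0,2*np.pi,n); return np.c_[p[0]+r*np.cos(a),p[1]+r*np.sin(a),np.full(n,p[2])]
def rect(p,yaw,l,w):
    c,s=np.cos(yaw),np.sin(yaw); q=np.array([[1,1],[-1,1],[-1,-1],[1,-1],[1,1]])*[l/2,w/2]
    return np.c_[p[0]+c*q[:,0]-s*q[:,1],p[1]+s*q[:,0]+c*q[:,1],np.full(5,p[2])]
def crop(c,u,v,shapes,s=5):
    k=cv2.resize(c["img"][v-30:v+30,u-40:u+40,::-1],None,fx=s,fy=s,interpolation=cv2.INTER_CUBIC)
    for S,col in shapes:
        P=np.array([proj(c,p) for p in S]); P=(P-[u-40,v-30]+.5)*s-.5
        cv2.polylines(k,[np.round(P).astype(np.int32)],False,col,1)
    return k
E
python3 - <<'E'
from h import *
cs={n:viewer.read_camera(n) for n in("scene","top")}
org={("scene",0):(289,341),("scene",1):(351,168),("top",0):(394,228),("top",1):(224,244)}
def P(n,i,x,y,z):
    u,v=org[n,i]; return onplane(cs[n],(u-40+(x+.5)/5-.5,v-30+(y+.5)/5-.5),z)
L=[P("scene",0,203.5,142,.03),P("top",0,199,143.5,.03)]
T=[P("scene",1,203.5,116,.201),P("top",1,193.5,151.5,.201)]
print(L,T)
def ang(a,b): d=b-a; return np.degrees(np.arctan2(d[1],d[0]))%180
la=[ang(P("scene",0,135,130,.062),P("scene",0,258,75,.062)),ang(P("top",0,158,106,.062),P("top",0,257,161,.062))]
ta=[ang(P("scene",1,150,88,.201),P("scene",1,255,145,.201)),ang(P("top",1,204,80,.201),P("top",1,177,220,.201))]
print(la,ta)
l=np.mean(L,0);t=np.mean(T,0);ly=np.radians(np.mean(la));ty=np.radians(np.mean(ta))
g,r=(0,255,0),(0,0,255)
ro=[]
for n in cs:
    ls=[(circ([*l[:2],.03],.038),g),(rect([*l[:2],.062],ly,.06,.02),r)]
    ts=[(circ([*t[:2],.201],.038),g),(circ([*t[:2],.201],.0235),g),(rect([*t[:2],.201],ty,.066,.017),r)]
    ro.append(np.hstack([crop(cs[n],*org[n,0],ls),crop(cs[n],*org[n,1],ts)]))
cv2.imwrite("pics/crop2.png",np.vstack(ro))
E
```

```text
[array([ 0.62109383, -0.29636063,  0.03      ]), array([ 0.62295094, -0.29983465,  0.03      ])] [array([0.55914002, 0.0865568 , 0.201     ]), array([0.55842484, 0.08469461, 0.201     ])]
[np.float64(56.2392688316399), np.float64(58.181102114859115)] [np.float64(174.56306556046792), np.float64(169.8847127189201)]
```

View pics/crop2.png

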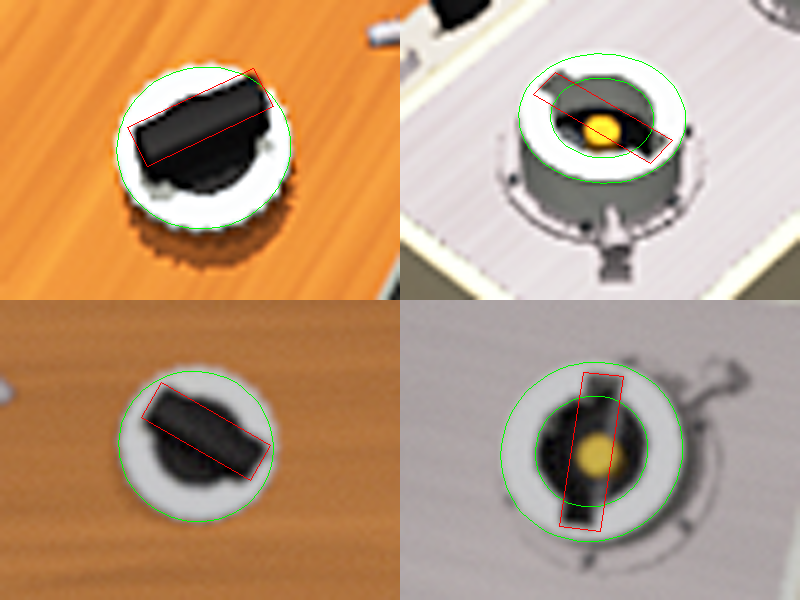

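The outlines fit: lid at about (0.622, -0.298) with yaw about 57°, neck at about (0.559, 0.0855) with slots at about 171.5°. I move above the lid.

```bash
python3 -m crank '[{"delta_rot":[0,0,-6],"xyz":[0.03,-0.011,0],"fingers":-1},{"delta_rot":[0,0,-12],"xyz":[0.075,-0.027,0],"fingers":-1},{"delta_rot":[0,0,-18],"xyz":[0.12,-0.044,0.01],"fingers":-1},{"delta_rot":[0,0,-24],"xyz":[0.165,-0.06,0.02],"fingers":-1},{"delta_rot":[0,0,-30],"xyz":[0.21,-0.077,0.035],"fingers":-1},{"delta_rot":[0,0,-36],"xyz":[0.255,-0.093,0.05],"fingers":-1},{"delta_rot":[0,0,-36],"xyz":[0.30,-0.11,0.065],"fingers":-1},{"delta_rot":[0,0,-36],"xyz":[0.345,-0.126,0.08],"fingers":-1},{"delta_rot":[0,0,-36],"xyz":[0.39,-0.143,0.09],"fingers":-1},{"delta_rot":[0,0,-36],"xyz":[0.43,-0.157,0.1],"fingers":-1}]' 35
python3 -m crank '[{"delta_rot":[0,0,0],"xyz":[0,0,0],"fingers":-0.2},{"delta_rot":[0,0,0],"xyz":[0,0,0],"fingers":-0.2},{"delta_rot":[0,0,0],"xyz":[0,0,0],"fingers":-0.2}]'
python3 - <<'E'
from h import *
o=telemetry.get_obs(); q=o["tool_rot"]; M=R.from_quat([*q[1:],q[0]]).as_matrix()
print(o["q"],M.round(3), np.degrees(np.arctan2(M[1,0],M[0,0])))
print((M.T@(np.array([.622,-.2985,.054])-o["eef_pos"])).round(4))
E
```

```text
t: 2.5
eef_pos: [0.5893, -0.3264, 0.1495]
tool_rot: [-0.0, 0.878, 0.478, 0.0]
contact_force: [0.4, -0.6, 1.3]
gripper_width: 0.994
grasp_force: 0.0
t: 2.8
eef_pos: [0.5865, -0.3304, 0.1501]
tool_rot: [0.0, 0.879, 0.477, -0.001]
contact_force: [-0.5, -1.3, 0.3]
gripper_width: 0.595
grasp_force: 0.0
[ 0.55915026  0.57999987 -0.19860941  1.63430795  0.13588191  0.94093442
 -0.26457305] [[ 0.545  0.838 -0.001]
 [ 0.838 -0.545 -0.001]
 [-0.001  0.    -1.   ]] 56.96565215809395
[0.0463 0.0124 0.0961]
```

```bash
python3 -m crank '[{"delta_rot":[0,0,0],"xyz":[0.02,0.006,0],"fingers":-0.2},{"delta_rot":[0,0,0],"xyz":[0.046,0.0125,0.01],"fingers":-0.2},{"delta_rot":[0,0,0],"xyz":[0.046,0.0125,0.035],"fingers":-0.2},{"delta_rot":[0,0,0],"xyz":[0.046,0.0125,0.06],"fingers":-0.2},{"delta_rot":[0,0,0],"xyz":[0.046,0.0125,0.075],"fingers":-0.2},{"delta_rot":[0,0,0],"xyz":[0.046,0.0125,0.087],"fingers":-0.2},{"delta_rot":[0,0,0],"xyz":[0.046,0.0125,0.094],"fingers":-0.2},{"delta_rot":[0,0,0],"xyz":[0.046,0.0125,0.096],"fingers":-0.2},{"delta_rot":[0,0,0],"xyz":[0.046,0.0125,0.096],"fingers":-0.2},{"delta_rot":[0,0,0],"xyz":[0.046,0.0125,0.096],"fingers":-0.2}]'
python3 - <<'E'
from h import *
cs=[viewer.read_camera(n) for n in("scene","top")]
o=telemetry.get_obs();print(o["eef_pos"])
l=[.622,-.2985]; 
cv2.imwrite("pics/g1.png",np.hstack([crop(cs[0],289,331,[],5),crop(cs[1],394,228,[],5)]))
E
```

```text
t: 3.8
eef_pos: [0.6236, -0.2973, 0.055]
tool_rot: [0.001, 0.879, 0.478, 0.001]
contact_force: [0.1, 0.1, -0.1]
gripper_width: 0.597
grasp_force: 0.0
[ 0.62352387 -0.29718774  0.05489157]
```

View pics/g1.png

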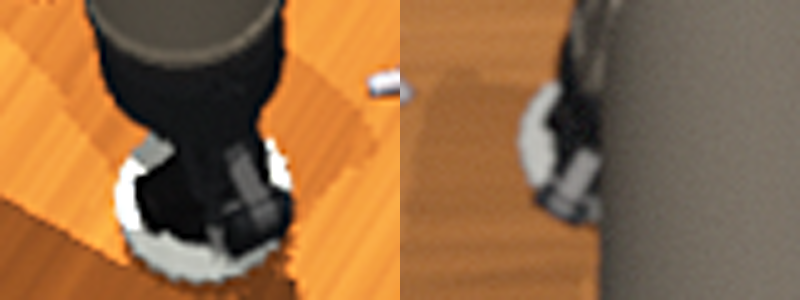

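The fingers straddle the bar in both views. I close them gently.

```bash
python3 -m crank '[{"delta_rot":[0,0,0],"xyz":[0,0,0.001],"fingers":0.4},{"delta_rot":[0,0,0],"xyz":[0,0,0.001],"fingers":0.4},{"delta_rot":[0,0,0],"xyz":[0,0,0.001],"fingers":0.4},{"delta_rot":[0,0,0],"xyz":[0,0,0.001],"fingers":0.4}]' 25
python3 -m crank '[{"delta_rot":[0,0,0],"xyz":[0,0,0],"fingers":0.55},{"delta_rot":[0,0,0],"xyz":[0,0,0],"fingers":0.7},{"delta_rot":[0,0,0],"xyz":[0,0,0],"fingers":1},{"delta_rot":[0,0,0],"xyz":[0,0,0],"fingers":1},{"delta_rot":[0,0,0],"xyz":[0,0,0],"fingers":1}]' 25
```

```text
t: 4.3
eef_pos: [0.623, -0.297, 0.0531]
tool_rot: [0.0, 0.879, 0.478, 0.0]
contact_force: [1.0, -0.1, -0.3]
gripper_width: 0.303
grasp_force: 0.0
t: 4.8
eef_pos: [0.6232, -0.297, 0.0531]
tool_rot: [0.0, 0.879, 0.478, 0.0]
contact_force: [0.8, -0.0, 1.7]
gripper_width: 0.227
grasp_force: 25.3
```

```bash
python3 -m crank '[{"delta_rot":[0,0,0],"xyz":[0,0,-0.005],"fingers":1},{"delta_rot":[0,0,0],"xyz":[0,0,-0.02],"fingers":1},{"delta_rot":[0,0,0],"xyz":[0,0,-0.05],"fingers":1},{"delta_rot":[0,0,0],"xyz":[0,0,-0.085],"fingers":1},{"delta_rot":[0,0,0],"xyz":[0,0,-0.12],"fingers":1},{"delta_rot":[0,0,0],"xyz":[0,0,-0.155],"fingers":1},{"delta_rot":[0,0,0],"xyz":[0,0,-0.19],"fingers":1},{"delta_rot":[0,0,0],"xyz":[0,0,-0.22],"fingers":1},{"delta_rot":[0,0,0],"xyz":[0,0,-0.242],"fingers":1},{"delta_rot":[0,0,0],"xyz":[0,0,-0.252],"fingers":1}]' 32
python3 -m crank '[{"delta_rot":[0,0,-5],"xyz":[0.012,-0.011,0],"fingers":1},{"delta_rot":[0,0,-12],"xyz":[0.036,-0.033,0],"fingers":1},{"delta_rot":[0,0,-20],"xyz":[0.066,-0.061,0],"fingers":1},{"delta_rot":[0,0,-28],"xyz":[0.1,-0.091,0],"fingers":1},{"delta_rot":[0,0,-36],"xyz":[0.134,-0.122,0],"fingers":1},{"delta_rot":[0,0,-44],"xyz":[0.168,-0.153,0],"fingers":1},{"delta_rot":[0,0,-52],"xyz":[0.202,-0.184,0],"fingers":1},{"delta_rot":[0,0,-60],"xyz":[0.236,-0.215,0],"fingers":1},{"delta_rot":[0,0,-67],"xyz":[0.265,-0.242,0],"fingers":1},{"delta_rot":[0,0,-72],"xyz":[0.286,-0.262,0],"fingers":1}]'
python3 -m crank '[{"delta_rot":[0,0,-7],"xyz":[0,0,0],"fingers":1},{"delta_rot":[0,0,-15],"xyz":[0,0,0],"fingers":1},{"delta_rot":[0,0,-23],"xyz":[0,0,0],"fingers":1},{"delta_rot":[0,0,-31],"xyz":[0,0,0],"fingers":1},{"delta_rot":[0,0,-38],"xyz":[0,0,0],"fingers":1},{"delta_rot":[0,0,-42],"xyz":[0,0,0],"fingers":1},{"delta_rot":[0,0,-42.4],"xyz":[0,0,0],"fingers":1},{"delta_rot":[0,0,-42.4],"xyz":[0,0,0],"fingers":1}]'
python3 - <<'E'
from h import *
cs=[viewer.read_camera(n) for n in("scene","top")]
o=telemetry.get_obs(); q=o["tool_rot"]; M=R.from_quat([*q[1:],q[0]]).as_matrix()
p=o["eef_pos"];th=np.arctan2(M[1,0],M[0,0]);print(p,np.degrees(th),o["q"].round(2),M[2].round(4))
ims=[]
g,r,b=(0,255,0),(0,0,255),(255,255,0)
for c in cs:
    u,v=proj(c,[.5588,.0855,.23]).astype(int)
    sh=[(circ([*p[:2],p[2]-.024],.038),g),(circ([*p[:2],p[2]-.032],.038),g),(rect([*p[:2],p[2]-.045],th,.062,.012),r),(circ([.5588,.0855,.201],.038),b)]
    ims.append(np.vstack([crop(c,u,v,[]),crop(c,u,v,sh)]))
cv2.imwrite("pics/h1.png",np.hstack(ims))
E
```

```text
t: 5.8
eef_pos: [0.6236, -0.2971, 0.3088]
tool_rot: [0.002, 0.879, 0.478, 0.001]
contact_force: [0.9, -0.9, -1.9]
gripper_width: 0.226
grasp_force: 32.3
t: 6.8
eef_pos: [0.5571, 0.0885, 0.3049]
tool_rot: [-0.0, 0.427, 0.904, -0.0]
contact_force: [0.4, 0.3, -2.8]
gripper_width: 0.227
grasp_force: 32.2
t: 7.6
eef_pos: [0.5585, 0.085, 0.3047]
tool_rot: [-0.0, 0.076, 0.997, -0.0]
contact_force: [0.5, 0.1, -2.3]
gripper_width: 0.23
grasp_force: 32.2
[0.55850524 0.08524339 0.30486206] 171.36868451069247 [ 0.33  0.33 -0.74  1.72  0.24  1.18  0.95] [ 2.e-04 -3.e-04 -1.e+00]
```

View pics/h1.png

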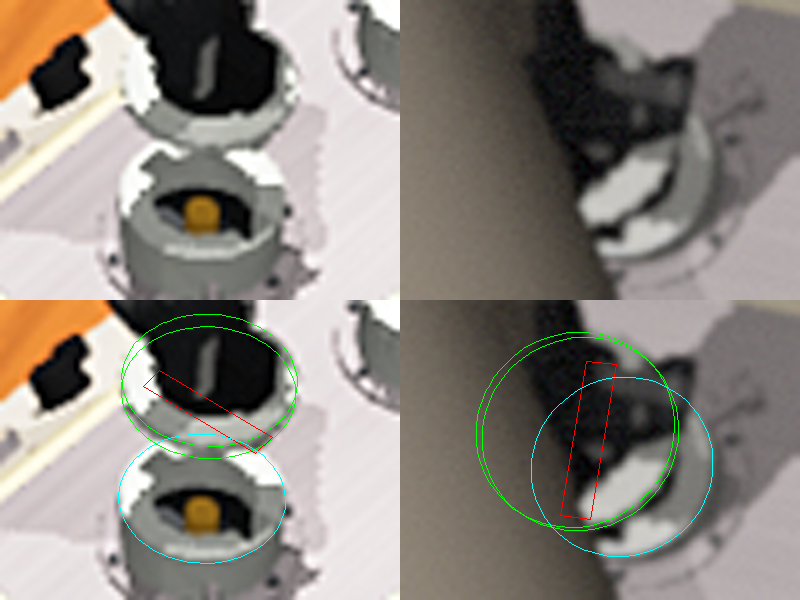

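The held lid's predicted outline agrees with the picture, and in the scene view the neck shows the same small bias, so the lid is well centred. I descend to just above the mouth, then in small steps.

```bash
python3 -m crank '[{"delta_rot":[0,0,0],"xyz":[0,0,0.01],"fingers":1},{"delta_rot":[0,0,0],"xyz":[0,0,0.025],"fingers":1},{"delta_rot":[0,0,0],"xyz":[0,0,0.038],"fingers":1},{"delta_rot":[0,0,0],"xyz":[0,0,0.046],"fingers":1},{"delta_rot":[0,0,0],"xyz":[0,0,0.048],"fingers":1},{"delta_rot":[0,0,0],"xyz":[0,0,0.048],"fingers":1}]'
python3 -m crank '[{"delta_rot":[0,0,0],"xyz":[0,0,0.001],"fingers":1},{"delta_rot":[0,0,0],"xyz":[0,0,0.002],"fingers":1},{"delta_rot":[0,0,0],"xyz":[0,0,0.003],"fingers":1},{"delta_rot":[0,0,0],"xyz":[0,0,0.004],"fingers":1},{"delta_rot":[0,0,0],"xyz":[0,0,0.004],"fingers":1}]'
python3 -m crank '[{"delta_rot":[0,0,0],"xyz":[0,0,0.001],"fingers":1},{"delta_rot":[0,0,0],"xyz":[0,0,0.002],"fingers":1},{"delta_rot":[0,0,0],"xyz":[0,0,0.003],"fingers":1},{"delta_rot":[0,0,0],"xyz":[0,0,0.004],"fingers":1},{"delta_rot":[0,0,0],"xyz":[0,0,0.004],"fingers":1}]'
```

```text
t: 8.3
eef_pos: [0.5584, 0.0856, 0.2565]
tool_rot: [-0.0, 0.074, 0.997, 0.0]
contact_force: [-0.6, 1.2, -1.0]
gripper_width: 0.226
grasp_force: 32.2
t: 8.8
eef_pos: [0.5585, 0.0855, 0.253]
tool_rot: [0.0, 0.074, 0.997, -0.0]
contact_force: [-0.3, -1.0, -1.3]
gripper_width: 0.231
grasp_force: 32.2
t: 9.3
eef_pos: [0.5585, 0.0855, 0.2488]
tool_rot: [-0.0, 0.074, 0.997, -0.0]
contact_force: [0.0, 0.1, -2.6]
gripper_width: 0.225
grasp_force: 32.2
```

```bash
python3 -m crank '[{"delta_rot":[0,0,0],"xyz":[0,0,0.0007],"fingers":1},{"delta_rot":[0,0,0],"xyz":[0,0,0.0015],"fingers":1},{"delta_rot":[0,0,0],"xyz":[0,0,0.0022],"fingers":1},{"delta_rot":[0,0,0],"xyz":[0,0,0.003],"fingers":1},{"delta_rot":[0,0,0],"xyz":[0,0,0.003],"fingers":1}]'
```

```text
t: 9.8
eef_pos: [0.5585, 0.0855, 0.2459]
tool_rot: [-0.0, 0.074, 0.997, -0.0]
contact_force: [-0.5, -0.3, -2.5]
gripper_width: 0.228
grasp_force: 32.2
```

The lugs are below the rim with no contact force, so they are in the slots.

```bash
python3 -m crank '[{"delta_rot":[0,0,0],"xyz":[0,0,0.001],"fingers":1},{"delta_rot":[0,0,0],"xyz":[0,0,0.002],"fingers":1},{"delta_rot":[0,0,0],"xyz":[0,0,0.003],"fingers":1},{"delta_rot":[0,0,0],"xyz":[0,0,0.004],"fingers":1},{"delta_rot":[0,0,0],"xyz":[0,0,0.005],"fingers":1},{"delta_rot":[0,0,0],"xyz":[0,0,0.005],"fingers":1}]' 36
python3 -m crank '[{"delta_rot":[0,0,0],"xyz":[0,0,0.001],"fingers":1},{"delta_rot":[0,0,0],"xyz":[0,0,0.002],"fingers":1},{"delta_rot":[0,0,0],"xyz":[0,0,0.003],"fingers":1},{"delta_rot":[0,0,0],"xyz":[0,0,0.004],"fingers":1},{"delta_rot":[0,0,0],"xyz":[0,0,0.005],"fingers":1},{"delta_rot":[0,0,0],"xyz":[0,0,0.005],"fingers":1}]'
```

```text
t: 10.4
eef_pos: [0.5586, 0.0855, 0.2414]
tool_rot: [0.0, 0.074, 0.997, -0.0]
contact_force: [-2.2, -0.2, 3.7]
gripper_width: 0.226
grasp_force: 37.0
t: 11.0
eef_pos: [0.5587, 0.0856, 0.2366]
tool_rot: [0.0, 0.074, 0.997, -0.0]
contact_force: [-3.2, -2.2, 7.9]
gripper_width: 0.229
grasp_force: 37.6
```

```bash
python3 -m crank '[{"delta_rot":[0,0,0],"xyz":[0,0,0.001],"fingers":1},{"delta_rot":[0,0,0],"xyz":[0,0,0.002],"fingers":1},{"delta_rot":[0,0,0],"xyz":[0,0,0.0028],"fingers":1},{"delta_rot":[0,0,0],"xyz":[0,0,0.0028],"fingers":1},{"delta_rot":[0,0,0],"xyz":[0,0,0.0028],"fingers":1}]'
python3 -c "
from h import *;print(telemetry.get_obs()['torque'],telemetry.get_obs()['eef_pos'])"
```

```text
t: 11.5
eef_pos: [0.5587, 0.0856, 0.2342]
tool_rot: [0.0, 0.074, 0.997, -0.0]
contact_force: [-4.6, -1.3, 10.4]
gripper_width: 0.227
grasp_force: 37.9
[-0.42794228  1.12706286 -0.01135983] [0.55869372 0.0855784  0.23421228]
```

```bash
python3 -m crank '[{"delta_rot":[0,0,3],"xyz":[0,0,0.0003],"fingers":1},{"delta_rot":[0,0,6],"xyz":[0,0,0.0005],"fingers":1},{"delta_rot":[0,0,9],"xyz":[0,0,0.0005],"fingers":1},{"delta_rot":[0,0,12],"xyz":[0,0,0.0005],"fingers":1},{"delta_rot":[0,0,15],"xyz":[0,0,0.0005],"fingers":1},{"delta_rot":[0,0,15],"xyz":[0,0,0.0005],"fingers":1}]'
python3 -c "
from h import *;print(telemetry.get_obs()['torque'],telemetry.get_obs()['eef_pos'])"
```

```text
t: 12.1
eef_pos: [0.5599, 0.0862, 0.2344]
tool_rot: [0.002, 0.205, 0.979, 0.001]
contact_force: [-2.3, -0.4, 10.1]
gripper_width: 0.23
grasp_force: 38.0
[-0.15999656  0.45516124  0.02989208] [0.5599     0.08619086 0.23436456]
```

```bash
python3 -m crank '[{"delta_rot":[0,0,5],"xyz":[0,0,0],"fingers":1},{"delta_rot":[0,0,10],"xyz":[0,0,0],"fingers":1},{"delta_rot":[0,0,15],"xyz":[0,0,0],"fingers":1},{"delta_rot":[0,0,20],"xyz":[0,0,0],"fingers":1},{"delta_rot":[0,0,25],"xyz":[0,0,0],"fingers":1},{"delta_rot":[0,0,30],"xyz":[0,0,0],"fingers":1},{"delta_rot":[0,0,35],"xyz":[0,0,0],"fingers":1},{"delta_rot":[0,0,40],"xyz":[0,0,0],"fingers":1},{"delta_rot":[0,0,45],"xyz":[0,0,0],"fingers":1},{"delta_rot":[0,0,45],"xyz":[0,0,0],"fingers":1}]'
python3 -c "
from h import *;print(telemetry.get_obs()['torque'],telemetry.get_obs()['eef_pos'],telemetry.get_obs()['q'].round(2))"
python3 -m crank '[{"delta_rot":[0,0,4],"xyz":[0,0,0],"fingers":1},{"delta_rot":[0,0,8],"xyz":[0,0,0],"fingers":1},{"delta_rot":[0,0,12],"xyz":[0,0,0],"fingers":1},{"delta_rot":[0,0,16],"xyz":[0,0,0],"fingers":1},{"delta_rot":[0,0,19],"xyz":[0,0,0],"fingers":1},{"delta_rot":[0,0,22],"xyz":[0,0,0],"fingers":1},{"delta_rot":[0,0,22],"xyz":[0,0,0],"fingers":1}]'
python3 -c "
from h import *;print(telemetry.get_obs()['torque'],telemetry.get_obs()['eef_pos'],telemetry.get_obs()['q'].round(2))"
```

```text
t: 13.1
eef_pos: [0.5606, 0.0862, 0.2347]
tool_rot: [0.002, 0.564, 0.826, 0.002]
contact_force: [0.1, 0.7, 9.8]
gripper_width: 0.232
grasp_force: 37.9
[-0.13537076  0.02910927 -0.04732179] [0.56056359 0.08621506 0.23469217] [ 0.14  0.36 -0.5   1.81  0.2   1.02 -0.07]
t: 13.8
eef_pos: [0.5606, 0.0861, 0.2347]
tool_rot: [0.002, 0.711, 0.703, 0.002]
contact_force: [0.2, 0.1, 10.3]
gripper_width: 0.227
grasp_force: 37.9
[-0.09998994  0.057507   -0.02472585] [0.56062985 0.0861481  0.23469876] [ 0.08  0.35 -0.43  1.81  0.17  1.01 -0.42]
```

```bash
cat > s.py <<'E'
from h import *
o=telemetry.get_obs();q=o["tool_rot"];print("tz",o["torque"].round(2),"F",o["contact_force"].round(1),"th",round(np.degrees(2*np.arctan2(q[2],q[1])),2),o["eef_pos"].round(4))
E
python3 -m crank '[{"delta_rot":[0,0,1.5],"xyz":[0,0,0],"fingers":1},{"delta_rot":[0,0,3],"xyz":[0,0,0],"fingers":1},{"delta_rot":[0,0,4.5],"xyz":[0,0,0],"fingers":1},{"delta_rot":[0,0,4.5],"xyz":[0,0,0],"fingers":1}]' >/dev/null; python3 s.py
python3 -m crank '[{"delta_rot":[0,0,1],"xyz":[0,0,0],"fingers":1},{"delta_rot":[0,0,2],"xyz":[0,0,0],"fingers":1},{"delta_rot":[0,0,2],"xyz":[0,0,0],"fingers":1}]'>/dev/null; python3 s.py
python3 -m crank '[{"delta_rot":[0,0,1],"xyz":[0,0,0],"fingers":1},{"delta_rot":[0,0,2],"xyz":[0,0,0],"fingers":1},{"delta_rot":[0,0,2],"xyz":[0,0,0],"fingers":1}]' >/dev/null; python3 s.py
```

```text
tz [-0.09  0.04  0.01] F [-0.3 -0.1  9.9] th 84.94 [0.5606 0.0862 0.2347]
tz [-0.15 -0.03  0.03] F [ 0.7 -1.5 10.5] th 82.95 [0.5606 0.0861 0.2347]
tz [-0.12 -0.01  0.01] F [-0.4 -0.4 10.2] th 80.95 [0.5606 0.0861 0.2347]
```

```bash
python3 -m crank '[{"delta_rot":[0,0,1],"xyz":[0,0,0],"fingers":1},{"delta_rot":[0,0,2],"xyz":[0,0,0],"fingers":1},{"delta_rot":[0,0,2],"xyz":[0,0,0],"fingers":1}]' >/dev/null; python3 s.py
python3 -m crank '[{"delta_rot":[0,0,1],"xyz":[0,0,0],"fingers":1},{"delta_rot":[0,0,2],"xyz":[0,0,0],"fingers":1},{"delta_rot":[0,0,2],"xyz":[0,0,0],"fingers":1}]'>/dev/null; python3 s.py
python3 -m crank '[{"delta_rot":[0,0,0.5],"xyz":[0,0,0],"fingers":1},{"delta_rot":[0,0,1],"xyz":[0,0,0],"fingers":1},{"delta_rot":[0,0,1],"xyz":[0,0,0],"fingers":1}]' >/dev/null; python3 s.py
```

```text
tz [-0.13  0.13  0.13] F [-0.7 -0.5 10.1] th 78.97 [0.5606 0.0862 0.2347]
tz [-0.1   0.43  0.47] F [-2.4  1.1 12.2] th 77.06 [0.5601 0.0864 0.2346]
tz [-0.18  0.45  1.01] F [-1.2 -0.5 12.6] th 76.15 [0.56   0.0864 0.2347]
```

It has reached the stop: torque rises from about 79° and is 1 N m at 76°. I ease off 1° and press down to flush.

```bash
python3 -m crank '[{"delta_rot":[0,0,-0.5],"xyz":[0,0,0.0005],"fingers":1},{"delta_rot":[0,0,-1],"xyz":[0,0,0.001],"fingers":1},{"delta_rot":[0,0,-1],"xyz":[0,0,0.0015],"fingers":1},{"delta_rot":[0,0,-1],"xyz":[0,0,0.0015],"fingers":1}]' >/dev/null; python3 s.py
python3 -m crank '[{"delta_rot":[0,0,0],"xyz":[0,0,0.0005],"fingers":1},{"delta_rot":[0,0,0],"xyz":[0,0,0.001],"fingers":1},{"delta_rot":[0,0,0],"xyz":[0,0,0.001],"fingers":1}]' >/dev/null; python3 s.py
```

```text
tz [-0.27  1.12  0.55] F [-4.1 -1.1 19.5] th 77.07 [0.5601 0.0865 0.2341]
tz [-0.31  1.33  0.47] F [-5.  -0.2 20.4] th 77.07 [0.5601 0.0864 0.2333]
```

```bash
python3 -m crank '[{"delta_rot":[0,0,0],"xyz":[0,0,0.0005],"fingers":1},{"delta_rot":[0,0,0],"xyz":[0,0,0.001],"fingers":1},{"delta_rot":[0,0,0],"xyz":[0,0,0.001],"fingers":1}]' >/dev/null; python3 s.py
python3 - <<'E'
from h import *
c=viewer.read_camera("scene");u,v=proj(c,[.5588,.0855,.21]).astype(int)
t=viewer.read_camera("top");a,b=proj(t,[.5588,.0855,.21]).astype(int)
cv2.imwrite("pics/f1.png",np.hstack([crop(c,u,v,[]),crop(t,a,b,[])]))
E
```

```text
tz [-0.3   1.37  0.48] F [-5.3 -0.6 21.5] th 77.06 [0.5601 0.0865 0.2324]
```

View pics/f1.png

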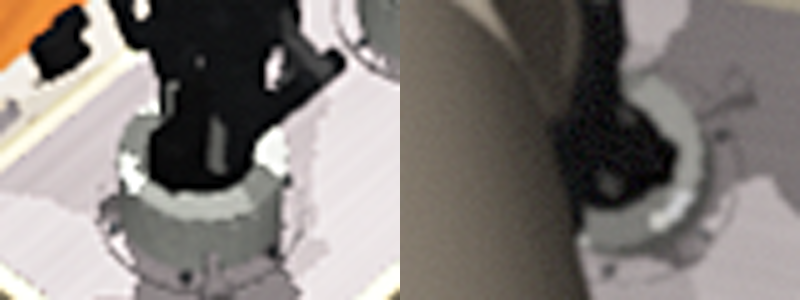

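```bash
python3 -m crank '[{"delta_rot":[0,0,0],"xyz":[0,0,0.0004],"fingers":1},{"delta_rot":[0,0,0],"xyz":[0,0,0.0007],"fingers":1},{"delta_rot":[0,0,0],"xyz":[0,0,0.0007],"fingers":1}]' >/dev/null; python3 s.py
python3 -m crank '[{"delta_rot":[0,0,0],"xyz":[0,0,0.0004],"fingers":1},{"delta_rot":[0,0,0],"xyz":[0,0,0.0007],"fingers":1},{"delta_rot":[0,0,0],"xyz":[0,0,0.0007],"fingers":1}]' >/dev/null; python3 s.py
```

```text
tz [-0.41  1.62  0.51] F [-6.4 -1.9 23.7] th 77.06 [0.5601 0.0865 0.2321]
tz [-0.53  2.06  0.52] F [-8.1 -0.7 27.4] th 77.06 [0.5601 0.0865 0.232 ]
```

Flush height is reached (z 0.232, now stiff). I relieve the sideways force a little.

```bash
python3 -m crank '[{"delta_rot":[0,0,0],"xyz":[0,-0.0005,0],"fingers":1},{"delta_rot":[0,0,0],"xyz":[0,-0.001,0],"fingers":1},{"delta_rot":[0,0,0],"xyz":[0,-0.001,0],"fingers":1}]' >/dev/null; python3 s.py; python3 -c "
from h import *
q=telemetry.get_obs()['tool_rot'];print(R.from_quat([*q[1:],q[0]]).as_matrix()[:,2])"
```

```text
tz [-0.61  1.44  0.56] F [-5.2 -2.1 25.2] th 77.05 [0.5601 0.0865 0.2321]
[ 7.28439695e-03  4.39535082e-04 -9.99973372e-01]
```

```bash
cat >> s.py <<'E'
print(R.from_quat([*q[1:],q[0]]).as_matrix()[:,2].round(4),o["grasp_force"])
E
python3 -m crank '[{"delta_rot":[0.2,-0.05,0],"xyz":[0,-0.0005,0],"fingers":1},{"delta_rot":[0.4,-0.1,0],"xyz":[0,-0.001,0],"fingers":1},{"delta_rot":[0.4,-0.1,0],"xyz":[0,-0.001,0],"fingers":1}]' >/dev/null; python3 s.py
```

```text
tz [-0.57  0.44  0.54] F [-2.6 -2.2 22. ] th 77.03 [0.5601 0.0865 0.2321]
[ 2.1e-03  5.0e-04 -1.0e+00] 39.73951578140259
```

```bash
python3 -m crank '[{"delta_rot":[0.1,0,0],"xyz":[0,-0.0005,0.0004],"fingers":1},{"delta_rot":[0.1,0,0],"xyz":[0,-0.0005,0.0008],"fingers":1},{"delta_rot":[0.1,0,0],"xyz":[0,-0.0005,0.0008],"fingers":1},{"delta_rot":[0.1,0,0],"xyz":[0,-0.0005,0.0008],"fingers":1}]' ; python3 s.py
python3 - <<'E'
from h import *
c=viewer.read_camera("scene");t=viewer.read_camera("top")
def crop2(c,w):
    u,v=proj(c,[.5588,.0855,.2]).astype(int);return cv2.resize(c["img"][v-24:v+26,u-25:u+25,::-1],(400,400),interpolation=cv2.INTER_CUBIC)
cv2.imwrite("pics/f2.png",np.hstack([crop2(c,0),crop2(t,0)]))
E
```

```text
t: 18.4
eef_pos: [0.5601, 0.0865, 0.232]
tool_rot: [0.0, 0.782, 0.623, 0.001]
contact_force: [-2.3, -3.0, 26.7]
gripper_width: 0.23
grasp_force: 40.3
tz [-0.83  0.51  0.6 ] F [-2.3 -3.  26.7] th 77.03 [0.5601 0.0865 0.232 ]
[ 1.8e-03  8.0e-04 -1.0e+00] 40.3443306684494
```

View pics/f2.png

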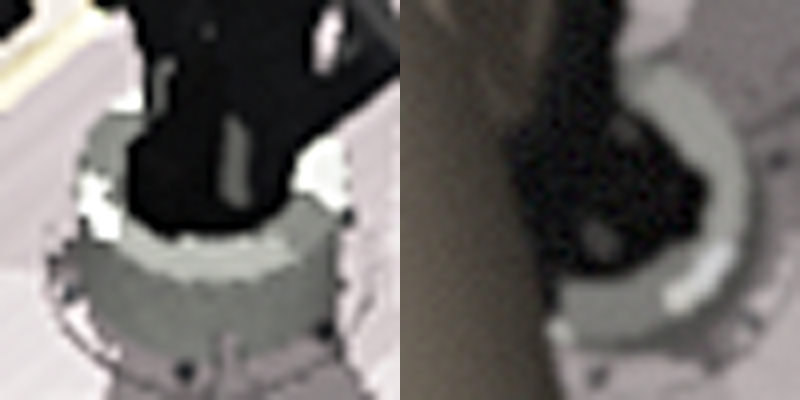

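The lid sits on the neck with no visible gap, the bar is turned across the slots, and the reaction is stiff at flush height (27 N press, 40 N grip, both under 50 N). I hand in.

```bash
python3 -c "
from station import job;print(job.hand_in())"
```

```text
the job is handed in; nothing more can be done
None
```

I've closed the open tank and handed the job in: the lid is turned clockwise to the stop, flush on the rim as far as the camera and readings show, and still in the gripper, with final readings of about 27 N press and 40 N grip.

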